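# Set the length stop and run the bar up to it

### The arm

A 7-joint arm with a two-finger parallel gripper is mounted at the origin on the work surface. World frame = base frame: x ahead of the robot, y to its left, z up, the work surface at z = 0. Lengths are in m, angles in rad, forces in N, time in s.
With the tool pointing down it reaches from about 0.35 to 0.9 m from the base axis. Payload 19.9 kg.
Tool frame: the origin (TCP) lies at the very end of the fingers, on their centre line; the grasp point (between the pads) lies 19 mm behind it; z points along the fingers, y is the line along which they close (so a half turn about z gives the same grasp; the last joint's range is limited). The gripper opens to 85 mm and grips with 20 to 120 N. Pads are 22 mm wide; open, the fingers measure 114 mm over their backs; the gripper's body (76 mm by 85 mm) begins 54 mm behind the grasp point. The pads swing forward as they close: fully open they stand 13 mm farther back than shut.
Start: joints at [1.292, 0.417, -0.01, 1.614, 0.005, 1.111, -0.053], TCP at [0.147, -0.607, 0.231] pointing down, gripper open.
Joint ranges: [-2.81, 2.81], [-0.39, 2.02], [-1.27, 1.25], [0.06, 2.57], [-1.19, 4.33], [0.19, 2], [-2.82, 2.82]. Speed limits (rad/s): [1.89, 1.89, 2.39, 2.39, 3.01, 3.01, 3.01].

### API

Orientations are given as a 3x3 rotation matrix whose columns are the frame's x, y, z axes.
In Python, from workcell import sense, viewer, hand_in gives the robot as it stands.
- The arm moves only by the tool drive_tool, never from a script. Its argument "targets" is a list of rows, each a list of 3 entries, a list of its own where there are three numbers: the finger opening in m, from 0 to 0.0854, then the shift along the tool's x, y, z in m, then the turn about the tool's z in degrees. A call has 1 to 8 rows; each row is the pose to reach, as a shift and turn from the pose commanded when the call began, along the tool's axes at that moment; what a row does not reach only later rows make up. A row lasts 1/8 s, in which the tool goes at most 62.5 mm and 10.7 degrees, less where a joint would pass 70% of its speed; a pose out of reach is approached as far as the arm can. A call with a gripper value outside its range is refused whole. The fingers move at their own pace and stop on an object; the grip force is fixed at half the most. Time passes only in rows, so rows that repeat a pose let the fingers close. It gives the time, the measured TCP pose, the force, the opening and the grip force at its end, in the units of the state.
- sense(): the state, without advancing time (a new reading comes with each control period).
- viewer.read_camera(name): name is "scene" or "top"; returns a dict with "image" (480x640x3 uint8, red, green, blue), "fx", "fy", "cx", "cy" (pixels), "origin" and "attitude" of the camera in the world. Camera axes: x right, y down, z forward; pixel columns grow to the right and rows downward; lengths in m; the calibration is good to about 2 mm. A picture is of the moment at which its call begins. There is no depth.
- hand_in(): hands the job in; it is judged then, once.
The state is a dict: "time": time; "q": joint angles; "qvel": joint speeds; "effort": joint torques, N m; "tcp_pos": TCP position; "orientation": TCP orientation; "contact_force": force on the tool from outside, world axes, zero at the start; "moment": the same for the moment, N m; "width": finger opening in m; "gripper_force": force on a finger pad.
Only numpy, scipy, OpenCV 4.12 (cv2) and the standard library are available. Lean on these libraries where they do the work, as an engineer would, in place of code of your own. Each camera call takes 0.05 s, during which the arm holds its last target. There are 200 camera calls.

### The job

Push the blue sliding stop along its rail, towards the steel bar, until its spring pin drops into the notch beside the yellow tab. Then push the steel bar along its channel until its end rests against the stop, gently enough that the stop stays seated in that notch. Only push things: never lift the bar, leave the carton, tape roll and glue bottle alone, and finish clear of everything.

Things in the scene. Friction and masses are not known exactly. Their poses are not given: they have to be found in the camera images.
- gauge: Plywood board 170 (x) x 500 (y) x 12 mm, fixed to the table. Origin: centre of its underside; y runs along rail and channel, z up. The bar's channel is centred on x = -30 mm, 27 mm wide, floor 12 mm above the table, between two steel lips 6 mm high (tops at 18 mm), open at both ends.
- rail_mid (a point): Middle notch of the aluminium rail, on its top surface, 30 mm above the table (board x = 35, y = 55 mm). The rail is 30 mm wide and runs along y, board y = -50 to +235 mm, a black end block 36 mm high at each end. Three 12 mm wide notches cut across its top: here and 55 mm to either side in y.
- stop (a joint): Travel of the blue stop (m): 0 at the rail's +y end (stop centre at board y = 205 mm), growing towards -y, to 0.22. Starts at 0 to 0.045, before all the notches. Drags with 1 to 2 N. At each notch a sprung roller drops in: the push dips and the stop snaps to the notch centre from some 4 mm off; pushing it out takes about 11 N. It passes any notch that comes before the wanted one.
- stop_center (a point): Centre of the main block of the blue stop: 50 (across the rail) x 40 (along y) x 40 mm high, at 33 to 73 mm above the table, standing over the rail. The point is 53 mm above the table; the block's +y face is 20 mm from it in y. A white index finger on the far (+x) side shows its centre line. Same axes as the board.
- stop_face (a point): Centre of the flat -y face of the stop's arm, which reaches from the block across the channel (62 mm in x, 40 mm thick in y, from 20 to 54 mm above the table). The bar's end comes to rest on this face. Point 24.5 mm above the table, over the channel's centre line, -y axis out of the face.
- pin (a joint): Drop of the stop's spring pin in m, shown by the red knob (18 mm diameter, 10 mm high) on top of the stop: 0 to 0.001 while its roller rides on the rail (knob top 88 mm above the table), about 0.0035 to 0.004 when dropped into a notch.
- tab_yellow: Yellow marker tab, 18 x 16 x 8 mm, fixed on the board on the far (+x) side of the rail, its centre in y exactly level with the centre of the notch it marks. The wanted notch. Origin: centre of its underside, axes as the board's. The three tabs change places from start to start.
- tab_green: Green marker tab, same size, beside another notch.
- tab_red: Red marker tab, same size, beside another notch.
- bar_center (a point): Centre of the loose steel bar, 25 x 114 (y) x 25 mm including its black end plugs, about 0.15 to 0.3 kg, lying in the channel on the -y side of the stop. Its length is along y; its -y end, to be pushed, is 57 mm from this point. The point is 24.5 mm above the table while the bar lies in the channel.
- bar_end (a point): Centre of the bar's +y end face, which is to rest against the stop. Axes along the bar.
- carton: Bystander: yellow carton 60 x 90 x 50 mm high, on the table beyond the board. Origin: centre of underside.
- tape: Bystander: roll of brown tape lying flat, 84 mm diameter, 24 mm high. Origin: centre of underside.
- glue: Bystander: white glue bottle with orange cap, 36 mm diameter, 85 mm high, upright. Origin: centre of underside.
- bar: The same steel bar; origin at the centre of its underside.
Not all that is in view belongs to the job. Leave any brown or green look-alike of the bar alone.

How it is judged:
On the way, in this order (a step that is already met when the one before it is completed fails the run):
1. the stop's pin has dropped into the notch beside the yellow tab, the bar not yet against it (y of stop_center in the frame of tab_yellow between -0.0025 and 0.0025 m and value of joint pin above 0.0022 m and y of bar_end in the frame of stop_face below -0.01 m), for 0.2 s.
2. the bar's end rests against the seated stop (y of stop_center in the frame of tab_yellow between -0.0025 and 0.0025 m and value of joint pin above 0.0022 m and y of bar_end in the frame of stop_face between -0.003 and 0.003 m), for 0.2 s.
At the end, for the whole second after the job is handed in: The stop's pin is down (over 2.2 mm) in the notch beside the yellow tab, the stop's centre within 2.5 mm of the tab's; the bar lies flat in its channel with its end within 3 mm of the stop's face; all at rest (all of step 2 and linear speed of bar below 0.01 m/s and velocity of joint stop between -0.005 and 0.005 m/s and z of bar_center in the frame of gauge below 0.028 m and angle between the y axis of bar_center and the y axis of gauge, either way round below 0.1 rad); the robot touches nothing.
It fails at once if the bar is lifted out of its channel (over 6 mm) or tipped (z of bar_center in the frame of gauge above 0.0305 m or angle between bar_center's own z axis and vertical above 0.3 rad).
It fails at once if a bystander is moved more than 15 mm (distance of any of carton, tape, glue from where it was at the start of the episode above 0.015 m).
It also fails if it takes over 61 s, if anything falls off the work surface, if the arm or the gripper's body presses on something with over 40 N, if the wrist force passes 120 N, or if a joint passes its speed limit or range.

## Working session

There is one attempt and no reset: what is moved stays moved. The work goes in short steps, Python scripts to look and compute and a tool call to move; the robot and the scene stay as the last step left them, time stands still between calls to the robot, and variables do not carry over. Pictures are saved under pics/ and viewed, at most 10 in all, crops included, and the job is handed in when it is done.

Besides the shell and the picture viewer there is one more tool, called after "Emit:" as name(argument=value, ...), one argument or row to a line, values as JSON. drive_tool: Moves the arm, as the interface text tells. Its arguments: {"type":"object","properties":{"targets":{"type":"array"}},"required":["targets"]}

```bash
mkdir -p pics
python3 - <<'E'
from workcell import sense, viewer
import cv2,pickle
s=sense();print(s['time'],s['tcp_pos'],s['orientation'],s['width'],s['contact_force'])
for n in("scene","top"):
    c=viewer.read_camera(n);pickle.dump(c,open(n+'0.pkl','wb'));cv2.imwrite(f'pics/{n}0.png',c['image'][:,:,::-1]);print(n,c['fx'],c['fy'],c['cx'],c['cy'],c['origin'],c['attitude'])
E
```

```text
0.0 [ 0.14710452 -0.6070582   0.2306476 ] [[ 9.71864712e-01  2.35539439e-01 -3.93376592e-04]
 [ 2.35539749e-01 -9.71863937e-01  1.23091442e-03]
 [-9.23796309e-05 -1.28893812e-03 -9.99999165e-01]] 0.0853978126088829 [-0.60194076  0.36875787 -0.16135986]
scene 524.0425898766304 524.0425898766304 325.21583716457616 246.377746067326 [0.89481061 0.50010246 0.84729631] [[-0.83285607  0.44084482 -0.33467389]
 [ 0.55341166  0.65311288 -0.5168937 ]
 [-0.00929008 -0.61571049 -0.78791769]]
top 563.7488464816021 563.7488464816021 330.7267053036474 238.04306466374928 [ 0.40022501 -0.03383692  1.11264547] [[-0.0278638  -0.99094372  0.1313551 ]
 [-0.99960409  0.02710811 -0.00753801]
 [ 0.00390896 -0.13151313 -0.99130672]]
```

View pics/top0.png

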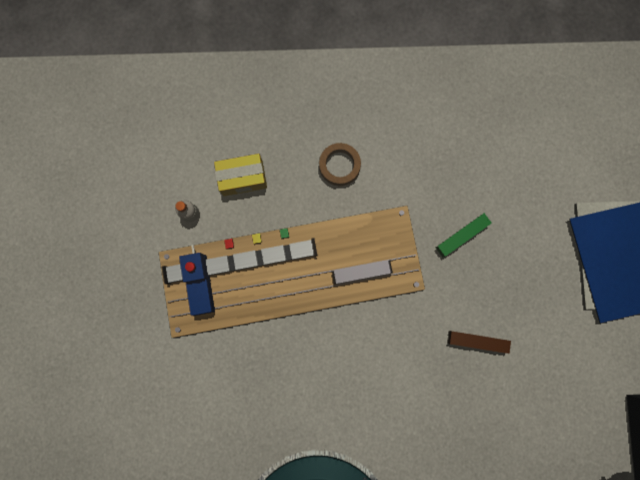

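View pics/scene0.png

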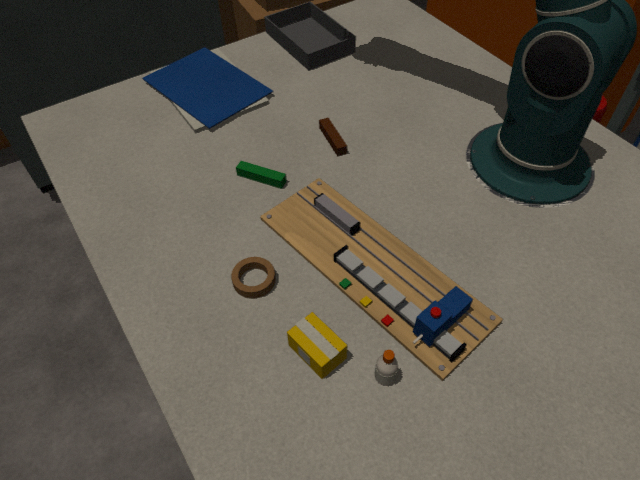

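```bash
cat > h.py <<'E'
import cv2,numpy as np,pickle
R=lambda c:np.array(c['attitude'])
def ray(c,p,z):
    d=R(c)@np.array([(p[0]-c['cx'])/c['fx'],(p[1]-c['cy'])/c['fy'],1]);o=np.array(c['origin']);return (o+d*(z-o[2])/d[2])
def proj(c,P):
    q=R(c).T@(np.array(P)-c['origin']);return np.array([c['fx']*q[0]/q[2]+c['cx'],c['fy']*q[1]/q[2]+c['cy']])
HSV={'red':((0,150,90),(5,255,255)),'yellow':((22,170,110),(32,255,255)),'green':((50,120,50),(80,255,255)),'blue':((108,130,40),(125,255,255))}
def blobs(c,col,amin=8):
    m=cv2.inRange(cv2.cvtColor(c['image'],cv2.COLOR_RGB2HSV),*HSV[col])
    n,l,s,ce=cv2.connectedComponentsWithStats(m)
    return [(ce[i].round(2),s[i].tolist()) for i in range(1,n) if s[i,4]>=amin]
E
python3 - <<'E'
from h import *
for n in('scene','top'):
    c=pickle.load(open(n+'0.pkl','rb'))
    for k in HSV: print(n,k,[b for b in blobs(c,k)][:8])
    cor={'top':[(160,251),(408,207),(424,289),(172,336)],'scene':[(442,375),(262,217),(318,180),(501,319)]}[n]
    for p in cor: print(ray(c,p,.012).round(4))
c=pickle.load(open('top0.pkl','rb'))
cv2.imwrite('pics/crop0.png',cv2.resize(c['image'][200:345,150:430,::-1],(800,414),interpolation=2))
E
```

```text
scene red [(array([602.08, 103.27]), [597, 97, 10, 13, 62]), (array([435.38, 311.13]), [431, 307, 10, 9, 63]), (array([386.89, 319.54]), [381, 315, 12, 10, 70])]
scene yellow [(array([365.3 , 300.37]), [360, 296, 12, 10, 70]), (array([325.86, 331.53]), [305, 312, 42, 40, 468]), (array([308.13, 345.67]), [287, 326, 43, 41, 557])]
scene green [(array([260.58, 170.66]), [236, 161, 49, 20, 392]), (array([344.85, 282.67]), [340, 278, 11, 10, 61])]
scene blue [(array([194.62,  54.23]), [192, 51, 6, 8, 13]), (array([200.25,  53.  ]), [199, 51, 4, 6, 8]), (array([208.78,  54.33]), [208, 51, 3, 7, 9]), (array([185.61,  63.61]), [183, 60, 7, 9, 18]), (array([198.45,  68.68]), [190, 63, 18, 13, 47]), (array([218.58,  63.84]), [215, 62, 8, 6, 19]), (array([180.27,  67.82]), [178, 67, 5, 3, 11]), (array([174.16,  71.28]), [169, 68, 12, 8, 32])]
[0.5291 0.2931 0.012 ]
[ 0.6073 -0.1886  0.012 ]
[ 0.4487 -0.2145  0.012 ]
[0.3678 0.2706 0.012 ]
top red [(array([228.71, 243.36]), [225, 239, 9, 10, 69]), (array([189.56, 266.33]), [186, 263, 8, 8, 55])]
top yellow []
top green [(array([464.02, 234.54]), [439, 214, 52, 42, 680]), (array([284.1 , 232.95]), [281, 229, 7, 8, 41])]
top blue [(array([611.29, 259.18]), [570, 203, 70, 120, 6083]), (array([191.99, 267.6 ]), [180, 254, 24, 28, 404]), (array([198.82, 297.74]), [187, 280, 25, 35, 639])]
[0.5296 0.2932 0.012 ]
[ 0.604  -0.1973  0.012 ]
[ 0.441 -0.221  0.012]
[0.3645 0.2682 0.012 ]
```

View pics/crop0.png

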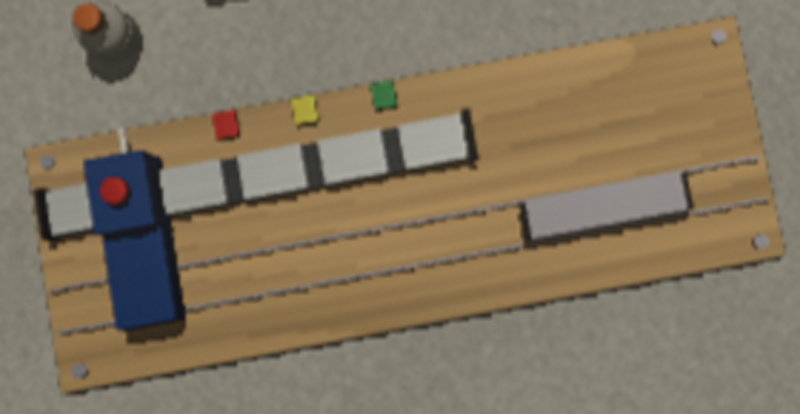

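Run:
```python
from h import *
T=pickle.load(open('top0.pkl','rb'));S=pickle.load(open('scene0.pkl','rb'))
HSV['yellow']=((18,150,90),(34,255,255))
print([b for b in blobs(T,'yellow')])
r=(ray(T,(228.71,243.36),.02)+ray(S,(386.89,319.54),.018))/2
g=(ray(T,(284.1,232.95),.02)+ray(S,(344.85,282.67),.018))/2
y=ray(S,(365.3,300.37),.018)
print(r,g,y,np.linalg.norm(r-g))
corn=np.array([[.5293,.2931],[.6057,-.193],[.4449,-.2178],[.3661,.2694]])
ce=corn.mean(0);ey=(corn[0]+corn[3]-corn[1]-corn[2]);ey/=np.linalg.norm(ey);ex=np.array([ey[1],-ey[0]])
print('centre',ce,'ey',ey,'yaw deg',np.degrees(np.arctan2(ex[1],ex[0])))
def b(P):d=np.array(P)[:2]-ce;return (np.array([d@ex,d@ey])*1000).round(1)
for n,P in dict(r=r,g=g,y=y,rT=ray(T,(228.71,243.36),.02),knobT=ray(T,(189.56,266.33),.088),knobS=ray(S,(435.38,311.13),.086),
  barm=ray(T,(390.8,267.5),.037),barp=ray(T,(334.1,277.7),.037)).items(): print(n,P.round(4),b(P))
for n,q in dict(pushpt=(35,240),start=(35,205+40),barstart=(-30,-210),rail=(35,55)).items(): print(n,(ce+ex*q[0]/1000+ey*q[1]/1000).round(4))
```

```text
[(array([237.29, 161.63]), [215, 154, 46, 16, 376]), (array([240.98, 181.93]), [218, 174, 47, 17, 448]), (array([256.31, 238.28]), [252, 234, 9, 10, 72])]
[0.54151486 0.15774335 0.019     ] [0.55883293 0.04941594 0.019     ] [0.55128342 0.10371287 0.018     ] 0.10970297430704136
centre [0.4865   0.037925] ey [-0.15746813  0.98752407] yaw deg 9.059968135249774
r [0.5415 0.1577 0.019 ] [ 73.2 109.7]
g [0.5588 0.0494 0.019 ] [73.2 -0. ]
y [0.5513 0.1037 0.018 ] [74.3 54.8]
rT [0.54   0.1571 0.02  ] [ 71.6 109.3]
knobT [0.4911 0.2166 0.088 ] [ 32.7 175.7]
knobS [0.4945 0.2189 0.086 ] [ 36.4 177.5]
barm [ 0.4828 -0.1553  0.037 ] [ -34.1 -190.2]
barp [ 0.4663 -0.0463  0.037 ] [-33.2 -80. ]
pushpt [0.4833 0.2804]
start [0.4825 0.2854]
barstart [ 0.4899 -0.1742]
rail [0.5124 0.0978]
```

Emit:
drive_tool(
  targets=[
    [0, [0.056, -0.045, 0], 2],
    [0, [0.11, -0.09, 0], 4.6],
    [0, [0.165, -0.135, 0], 4.6],
    [0, [0.22, -0.18, 0], 4.6],
    [0, [0.275, -0.225, 0], 4.6],
    [0, [0.33, -0.27, 0], 4.6],
    [0, [0.385, -0.315, 0], 4.6],
    [0, [0.44, -0.36, 0], 4.6],
  ],
)

```text
time: 1.1
tcp_pos: [0.4495, -0.2068, 0.2313]
orientation: [[0.988, 0.157, -0.0], [0.157, -0.988, -0.0], [-0.0, 0.0, -1.0]]
contact_force: [0.8, 0.4, -0.2]
width: -0.0
gripper_force: 0.0
```

Emit:
drive_tool(
  targets=[
    [0, [0.008, -0.054, 0], 0],
    [0, [0.016, -0.108, 0], 0],
    [0, [0.024, -0.162, 0], 0],
    [0, [0.032, -0.216, 0], 0],
    [0, [0.04, -0.27, 0], 0],
    [0, [0.048, -0.324, 0], 0],
    [0, [0.056, -0.378, 0], 0],
    [0, [0.062, -0.43, 0], 0],
  ],
)

```text
time: 2.1
tcp_pos: [0.4422, 0.2275, 0.2313]
orientation: [[0.988, 0.157, 0.0], [0.157, -0.988, 0.0], [0.0, -0.0, -1.0]]
contact_force: [0.1, 0.2, -0.6]
width: -0.0002
gripper_force: 0.0
```

Emit:
drive_tool(
  targets=[
    [0, [0, 0, 0], 0],
    [0, [0, 0, 0], 0],
    [0, [0, 0, 0.05], 0],
    [0, [0, 0, 0.1], 0],
    [0, [0, 0, 0.14], 0],
    [0, [0, 0, 0.16], 0],
    [0, [0, 0, 0.175], 0],
    [0, [0, 0, 0.18], 0],
  ],
)

```text
time: 3.1
tcp_pos: [0.4425, 0.2263, 0.0531]
orientation: [[0.988, 0.156, 0.0], [0.156, -0.988, -0.001], [0.0, 0.001, -1.0]]
contact_force: [-41.5, -9.2, 123.2]
width: -0.0
gripper_force: 61.9
```

My second move began before I had checked where the first ended. The tool stopped short and came down on the stop's arm, at 123 N. I'll lift off straight away and look.

Emit:
drive_tool(
  targets=[
    [0, [0, 0, -0.04], 0],
    [0, [0, 0, -0.1], 0],
    [0, [0, 0, -0.12], 0],
    [0, [0, 0, -0.12], 0],
  ],
)

```text
time: 3.6
tcp_pos: [0.4436, 0.2255, 0.173]
orientation: [[0.988, 0.156, 0.004], [0.156, -0.988, 0.001], [0.004, -0.0, -1.0]]
contact_force: [-0.4, 0.2, -0.4]
width: -0.0002
gripper_force: 0.0
```

```bash
cat >> h.py <<'E'
ce=np.array([.4865,.037925]);ey=np.array([-.15747,.98752]);ex=np.array([ey[1],-ey[0]])
def b(P):d=np.array(P)[:2]-ce;return (np.array([d@ex,d@ey])*1000).round(1)
E
cat > look.py <<'E'
from h import *
from workcell import sense,viewer
import sys
s=sense();print(s['time'],'tcp',np.round(s['tcp_pos'],4),b(s['tcp_pos']),'F',np.round(s['contact_force'],1),'q',np.round(s['q'],2))
for n,dz in(('top',.088),('scene',.086)):
    c=viewer.read_camera(n);pickle.dump(c,open(n+'1.pkl','wb'))
    for p,a in blobs(c,'red',20): print(n,'red',p,b(ray(c,p,dz)),a)
    if len(sys.argv)>1: cv2.imwrite(f'pics/{n}_{sys.argv[1]}.png',c['image'][:,:,::-1])
E
python3 look.py a
```

```text
3.6 tcp [0.4436 0.2255 0.173 ] [-12.8 192. ] F [-0.4  0.2 -0.4] q [ 0.01  0.32 -0.63  1.97  0.24  0.92 -2.16]
top red [228.71 243.36] [61.1 98.9] [225, 239, 9, 10, 69]
top red [188.8  266.63] [ 32.4 177.1] [185, 263, 9, 9, 60]
scene red [436.05 311.63] [ 36.4 178.8] [432, 308, 9, 8, 63]
scene red [386.79 319.67] [108.  133.2] [381, 315, 12, 10, 73]
```

Emit:
drive_tool(
  targets=[
    [0, [0.024, -0.022, 0], 0],
    [0, [0.048, -0.044, 0], 0],
    [0, [0.048, -0.044, 0], 0],
    [0, [0.048, -0.044, 0], 0],
    [0, [0.048, -0.044, 0], 0],
  ],
)

```text
time: 4.32
tcp_pos: [0.4826, 0.2761, 0.1709]
orientation: [[0.988, 0.156, -0.001], [0.156, -0.988, -0.001], [-0.001, 0.001, -1.0]]
contact_force: [-0.0, -0.2, 0.1]
width: -0.0001
gripper_force: 0.0
```

```bash
python3 look.py b
```

```text
4.325 tcp [0.4826 0.2761 0.1709] [ 33.7 235.8] F [-0.  -0.2  0.1] q [-0.09  0.43 -0.61  1.83  0.29  0.98 -2.24]
top red [228.71 243.36] [61.1 98.9] [225, 239, 9, 10, 69]
top red [188.74 266.67] [ 32.4 177.3] [185, 263, 9, 9, 61]
scene red [436.03 311.8 ] [ 36.7 179. ] [432, 308, 9, 8, 64]
scene red [386.81 319.71] [108.  133.3] [381, 315, 12, 10, 75]
```

View pics/scene_b.png

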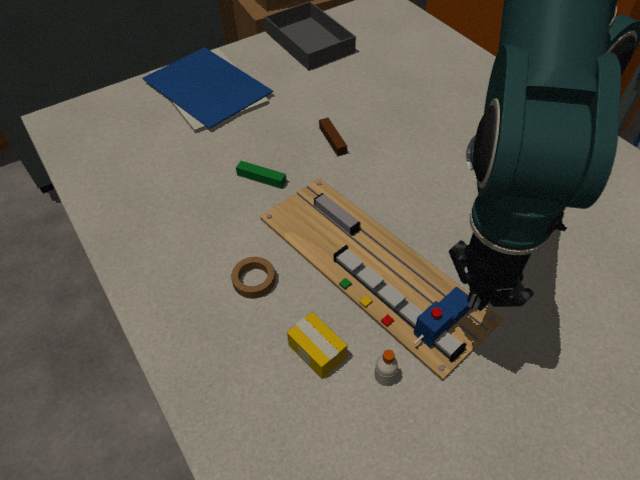

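The fingers hang above and beyond the stop's +y side (tip at about pixel 475,300). The stop knob is at (436,312), unmoved, and the bar is untouched at (337,213). The position is confirmed, so I'll descend to z≈0.05.

Emit:
drive_tool(
  targets=[
    [0, [0, 0, 0.03], 0],
    [0, [0, 0, 0.06], 0],
    [0, [0, 0, 0.09], 0],
    [0, [0, 0, 0.11], 0],
    [0, [0, 0, 0.12], 0],
    [0, [0, 0, 0.12], 0],
  ],
)

```text
time: 5.18
tcp_pos: [0.483, 0.2769, 0.0513]
orientation: [[0.988, 0.157, -0.0], [0.157, -0.988, -0.0], [-0.0, -0.0, -1.0]]
contact_force: [0.3, 0.3, 0.3]
width: -0.0001
gripper_force: 0.0
```

Emit:
drive_tool(
  targets=[
    [0, [0, 0.005, 0], 0],
    [0, [0, 0.01, 0], 0],
    [0, [0, 0.015, 0], 0],
    [0, [0, 0.019, 0], 0],
    [0, [0, 0.023, 0], 0],
    [0, [0, 0.026, 0], 0],
    [0, [0, 0.028, 0], 0],
    [0, [0, 0.03, 0], 0],
  ],
)

```text
time: 6.18
tcp_pos: [0.4877, 0.2474, 0.0513]
orientation: [[0.988, 0.157, 0.0], [0.157, -0.988, 0.0], [0.0, -0.0, -1.0]]
contact_force: [-0.2, 1.9, 1.0]
width: -0.0001
gripper_force: 1.3
```

```bash
python3 look.py
```

```text
6.175 tcp [0.4877 0.2474 0.0513] [ 34.2 206.6] F [-0.2  1.9  1. ] q [-0.1   0.58 -0.53  1.92  0.42  0.75 -2.29]
top red [228.71 243.36] [61.1 98.9] [225, 239, 9, 10, 69]
scene red [386.78 319.68] [108.  133.2] [381, 315, 12, 10, 73]
```

Emit:
drive_tool(
  targets=[
    [0, [0, 0.006, 0], 0],
    [0, [0, 0.012, 0], 0],
    [0, [0, 0.018, 0], 0],
    [0, [0, 0.024, 0], 0],
    [0, [0, 0.03, 0], 0],
    [0, [0, 0.036, 0], 0],
    [0, [0, 0.042, 0], 0],
    [0, [0, 0.048, 0], 0],
  ],
)

```text
time: 7.28
tcp_pos: [0.4953, 0.1994, 0.0513]
orientation: [[0.988, 0.157, 0.0], [0.157, -0.988, 0.0], [0.0, -0.0, -1.0]]
contact_force: [-0.1, 4.9, 1.5]
width: 0.0001
gripper_force: 1.9
```

Emit:
drive_tool(
  targets=[
    [0, [0, 0.006, 0], 0],
    [0, [0, 0.012, 0], 0],
    [0, [0, 0.018, 0], 0],
    [0, [0, 0.024, 0], 0],
    [0, [0, 0.03, 0], 0],
    [0, [0, 0.034, 0], 0],
    [0, [0, 0.038, 0], 0],
    [0, [0, 0.04, 0], 0],
  ],
)

```text
time: 8.28
tcp_pos: [0.5014, 0.1599, 0.0512]
orientation: [[0.988, 0.157, -0.0], [0.157, -0.988, -0.0], [-0.0, 0.0, -1.0]]
contact_force: [-1.0, 1.8, -1.6]
width: -0.0001
gripper_force: 1.2
```

Emit:
drive_tool(
  targets=[
    [0, [0, -0.03, 0], 0],
    [0, [0, -0.06, 0], 0],
    [0, [0, -0.09, 0], 0],
    [0, [0, -0.09, 0], 0],
  ],
)

```text
time: 8.78
tcp_pos: [0.4869, 0.2512, 0.0515]
orientation: [[0.987, 0.16, 0.0], [0.16, -0.987, 0.001], [0.0, -0.001, -1.0]]
contact_force: [0.9, -0.5, -1.3]
width: -0.0003
gripper_force: 0.0
```

```bash
python3 look.py
```

```text
8.775 tcp [0.4869 0.2512 0.0515] [ 34.  210.6] F [ 0.9 -0.5 -1.3] q [-0.11  0.58 -0.53  1.92  0.42  0.75 -2.3 ]
top red [228.41 242.81] [62.2 99.3] [225, 239, 8, 10, 59]
top red [240.06 257.16] [32.3 82.7] [236, 253, 9, 9, 64]
scene red [394.21 277.61] [36.6 84. ] [390, 274, 9, 8, 56]
scene red [386.76 319.72] [108.1 133.2] [381, 315, 12, 10, 74]
```

Emit:
drive_tool(
  targets=[
    [0, [0, 0.03, 0], 0],
    [0, [0, 0.06, 0], 0],
    [0, [0, 0.08, 0], 0],
    [0, [0, 0.088, 0], 0],
    [0, [0, 0.092, 0], 0],
    [0, [0, 0.096, 0], 0],
    [0, [0, 0.1, 0], 0],
    [0, [0, 0.104, 0], 0],
  ],
)

```text
time: 9.88
tcp_pos: [0.5037, 0.1467, 0.0513]
orientation: [[0.988, 0.157, -0.0], [0.157, -0.988, 0.0], [0.0, -0.0, -1.0]]
contact_force: [0.2, 3.9, -0.5]
width: -0.0002
gripper_force: 1.7
```

Emit:
drive_tool(
  targets=[
    [0, [0, 0.002, 0], 0],
    [0, [0, 0.004, 0], 0],
    [0, [0, 0.006, 0], 0],
    [0, [0, 0.007, 0], 0],
    [0, [0, 0.008, 0], 0],
  ],
)

```text
time: 10.5
tcp_pos: [0.505, 0.1385, 0.0513]
orientation: [[0.988, 0.157, -0.0], [0.157, -0.988, -0.0], [-0.0, -0.0, -1.0]]
contact_force: [0.3, 1.4, -0.4]
width: -0.0001
gripper_force: 0.8
```

Emit:
drive_tool(
  targets=[
    [0, [0, 0.001, 0], 0],
    [0, [0, 0.002, 0], 0],
  ],
)

```text
time: 10.75
tcp_pos: [0.5053, 0.1363, 0.0513]
orientation: [[0.988, 0.157, -0.0], [0.157, -0.988, -0.0], [-0.0, 0.0, -1.0]]
contact_force: [0.4, -0.4, 0.7]
width: 0.0004
gripper_force: 0.0
```

The force has dropped to zero at tcp y≈94, where the snap was expected. I'll back off and check.

Emit:
drive_tool(
  targets=[
    [0, [0, -0.03, 0], 0],
    [0, [0, -0.06, 0], 0],
    [0, [0, -0.09, 0], 0],
    [0, [0, -0.11, -0.03], 0],
    [0, [0, -0.11, -0.08], 0],
    [0, [0, -0.11, -0.12], 0],
    [0, [0, -0.11, -0.12], 0],
  ],
)

```text
time: 11.62
tcp_pos: [0.4892, 0.2457, 0.174]
orientation: [[0.988, 0.157, 0.004], [0.157, -0.988, 0.001], [0.004, -0.001, -1.0]]
contact_force: [0.9, -0.7, -1.1]
width: 0.0003
gripper_force: 0.0
```

```bash
python3 look.py c; python3 -c "
from h import *
from scipy.optimize import least_squares as L
T,S=[pickle.load(open(n+'1.pkl','rb')) for n in('top','scene')]
for n in ((.5124,.0978,.084),(.5124,.0978,.088)): print(proj(T,n),proj(S,n))
i=S['image'][180:390,260:520,::-1];cv2.imwrite('pics/crop_c.png',cv2.resize(i,None,fx=2.8,fy=2.8,interpolation=2))
"
```

```text
11.625 tcp [0.4892 0.2457 0.174 ] [ 35.4 204.8] F [ 0.9 -0.7 -1.1] q [-0.02  0.41 -0.63  1.85  0.29  0.97 -2.18]
top red [228.71 243.36] [61.1 98.9] [225, 239, 9, 10, 69]
top red [255.7  254.32] [32.2 53.8] [252, 250, 9, 9, 63]
scene red [382.38 269.1 ] [38.5 57.2] [379, 266, 8, 7, 50]
scene red [386.77 319.67] [108.  133.2] [381, 315, 12, 10, 73]
[255.04817842 253.14791765] [382.76953004 267.97851721]
[254.76525138 252.91802758] [382.9428525  266.66984226]
```

View pics/crop_c.png

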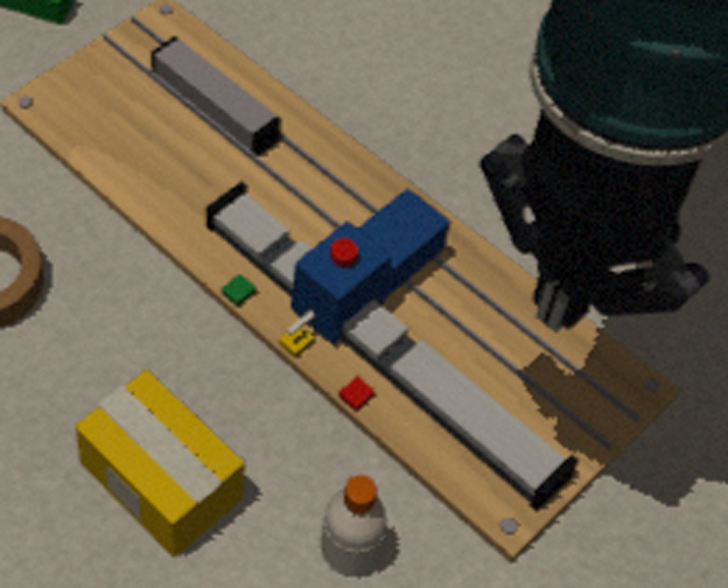

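The white finger (300,322) lines up with the yellow tab (297,340), and the knob is at (345,252). The stop is seated and the bar is still well short of it. Next I'll cross over to the bar's -y end.

Emit:
drive_tool(
  targets=[
    [0, [-0.01, 0.04, -0.01], 0],
    [0, [-0.02, 0.08, -0.01], 0],
    [0, [-0.03, 0.12, -0.01], 0],
    [0, [-0.04, 0.16, -0.01], 0],
    [0, [-0.05, 0.2, -0.01], 0],
    [0, [-0.06, 0.24, -0.01], 0],
    [0, [-0.065, 0.28, -0.01], 0],
    [0, [-0.065, 0.32, -0.01], 0],
  ],
)

```text
time: 12.72
tcp_pos: [0.4732, -0.0825, 0.1802]
orientation: [[0.988, 0.157, -0.002], [0.157, -0.988, 0.0], [-0.002, -0.0, -1.0]]
contact_force: [1.2, 1.0, -0.4]
width: 0.0002
gripper_force: 0.0
```

Emit:
drive_tool(
  targets=[
    [0, [0, 0.04, 0], 0],
    [0, [0, 0.08, 0], 0],
    [0, [0, 0.11, 0], 0],
    [0, [0, 0.125, 0], 0],
    [0, [0, 0.125, 0], 0],
    [0, [0, 0.125, 0], 0],
  ],
)

```text
time: 13.48
tcp_pos: [0.4936, -0.2031, 0.181]
orientation: [[0.987, 0.158, -0.0], [0.158, -0.987, 0.001], [-0.0, -0.001, -1.0]]
contact_force: [0.7, 0.2, 0.5]
width: -0.0002
gripper_force: 0.0
```

```bash
python3 look.py d
```

```text
13.475 tcp [ 0.4936 -0.2031  0.181 ] [ -31.  -239.1] F [0.7 0.2 0.5] q [ 0.7   0.34 -0.44  1.88  0.18  0.96 -1.23]
top red [228.71 243.36] [61.1 98.9] [225, 239, 9, 10, 69]
top red [255.7  254.32] [32.2 53.8] [252, 250, 9, 9, 63]
scene red [382.4 269. ] [38.3 57. ] [379, 266, 8, 7, 48]
scene red [386.82 319.61] [107.9 133.2] [381, 315, 12, 10, 72]
```

View pics/scene_d.png

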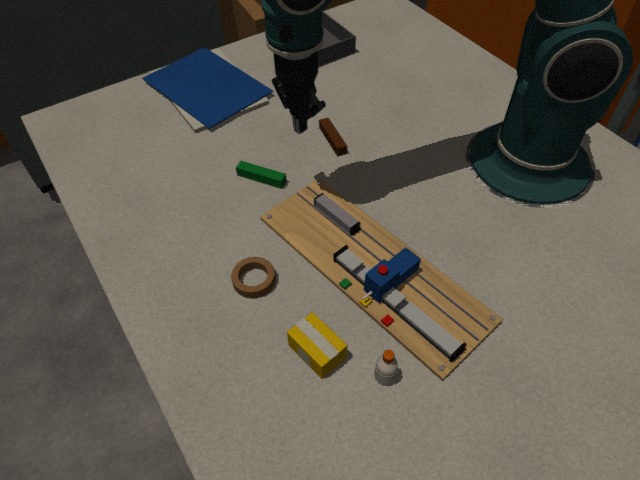

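Tip at (300,130), over the board's -y edge and clear of the green and brown look-alikes. The stop is still at (382,269). I'll descend behind the bar.

Emit:
drive_tool(
  targets=[
    [0, [0, 0, 0.04], 0],
    [0, [0, 0, 0.08], 0],
    [0, [0, 0, 0.11], 0],
    [0, [0, 0, 0.135], 0],
    [0, [0, 0, 0.15], 0],
    [0, [0, 0, 0.156], 0],
    [0, [0, 0, 0.156], 0],
  ],
)

```text
time: 14.45
tcp_pos: [0.4939, -0.2043, 0.0256]
orientation: [[0.988, 0.157, 0.0], [0.157, -0.988, -0.0], [0.0, 0.0, -1.0]]
contact_force: [0.4, -1.1, 0.1]
width: -0.0002
gripper_force: 0.0
```

Emit:
drive_tool(
  targets=[
    [0, [0, -0.01, 0], 0],
    [0, [0, -0.018, 0], 0],
    [0, [0, -0.025, 0], 0],
    [0, [0, -0.03, 0], 0],
    [0, [0, -0.034, 0], 0],
    [0, [0, -0.039, 0], 0],
    [0, [0, -0.044, 0], 0],
    [0, [0, -0.05, 0], 0],
  ],
)

```text
time: 15.45
tcp_pos: [0.4857, -0.1549, 0.0253]
orientation: [[0.988, 0.157, -0.0], [0.157, -0.988, -0.0], [-0.0, 0.0, -1.0]]
contact_force: [0.2, -0.9, 1.9]
width: -0.0001
gripper_force: 0.7
```

Emit:
drive_tool(
  targets=[
    [0, [0, -0.006, 0], 0],
    [0, [0, -0.012, 0], 0],
    [0, [0, -0.018, 0], 0],
    [0, [0, -0.024, 0], 0],
    [0, [0, -0.03, 0], 0],
    [0, [0, -0.036, 0], 0],
    [0, [0, -0.042, 0], 0],
    [0, [0, -0.048, 0], 0],
  ],
)

```text
time: 16.45
tcp_pos: [0.4782, -0.1072, 0.0253]
orientation: [[0.988, 0.157, -0.0], [0.157, -0.988, 0.0], [-0.0, -0.0, -1.0]]
contact_force: [0.4, -1.8, 0.6]
width: -0.0001
gripper_force: 0.7
```

Emit:
drive_tool(
  targets=[
    [0, [0, -0.005, 0], 0],
    [0, [0, -0.01, 0], 0],
    [0, [0, -0.015, 0], 0],
    [0, [0, -0.02, 0], 0],
    [0, [0, -0.024, 0], 0],
    [0, [0, -0.028, 0], 0],
    [0, [0, -0.031, 0], 0],
    [0, [0, -0.032, 0], 0],
  ],
)

```text
time: 17.45
tcp_pos: [0.4732, -0.0758, 0.0253]
orientation: [[0.988, 0.157, -0.0], [0.157, -0.988, 0.0], [-0.0, -0.0, -1.0]]
contact_force: [0.1, -1.2, -0.2]
width: 0.0001
gripper_force: 0.7
```

```bash
python3 look.py; python3 -c "
from h import *
a=[pickle.load(open(n+'1.pkl','rb'))['image'][:,:,::-1] for n in('top','scene')]
f=lambda i:cv2.resize(i,(390,300),interpolation=2)
x=a[0][205:305,210:340];y=a[1][180:280,290:420]
cv2.imwrite('pics/e.png',np.hstack([f(x),f(y)]))
"
```

```text
17.45 tcp [ 0.4732 -0.0758  0.0253] [ -31.  -110.2] F [ 0.1 -1.2 -0.2] q [ 0.4   0.51 -0.37  2.1   0.32  0.59 -1.6 ]
top red [228.71 243.36] [61.1 98.9] [225, 239, 9, 10, 69]
top red [255.76 254.35] [32.1 53.7] [252, 250, 9, 9, 62]
scene red [382.38 269.1 ] [38.5 57.2] [379, 266, 8, 7, 50]
scene red [386.82 319.61] [107.9 133.2] [381, 315, 12, 10, 72]
```

View pics/e.png

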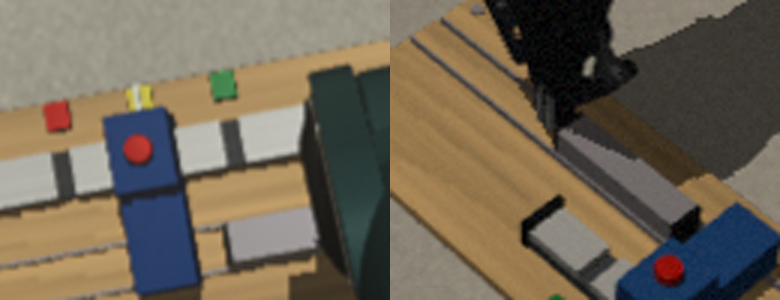

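Left crop: the bar's end (226,240) is some 16 mm short of the stop's arm (195,240). The white finger is still centred on the yellow tab (140,97). I'll continue in small steps.

Emit:
drive_tool(
  targets=[
    [0, [0, -0.002, 0], 0],
    [0, [0, -0.004, 0], 0],
    [0, [0, -0.006, 0], 0],
    [0, [0, -0.008, 0], 0],
    [0, [0, -0.009, 0], 0],
    [0, [0, -0.01, 0], 0],
    [0, [0, -0.011, 0], 0],
    [0, [0, -0.012, 0], 0],
  ],
)

```text
time: 18.55
tcp_pos: [0.4714, -0.0642, 0.0253]
orientation: [[0.988, 0.157, -0.0], [0.157, -0.988, 0.0], [-0.0, -0.0, -1.0]]
contact_force: [0.2, -1.8, -0.2]
width: 0.0004
gripper_force: 0.7
```

Emit:
drive_tool(
  targets=[
    [0, [0, -0.0005, 0], 0],
    [0, [0, -0.001, 0], 0],
    [0, [0, -0.0015, 0], 0],
  ],
)

```text
time: 18.92
tcp_pos: [0.4711, -0.0627, 0.0253]
orientation: [[0.988, 0.157, -0.0], [0.157, -0.988, 0.0], [-0.0, -0.0, -1.0]]
contact_force: [-0.8, -1.3, -0.2]
width: -0.0001
gripper_force: 0.7
```

Emit:
drive_tool(
  targets=[
    [0, [0, -0.0005, 0], 0],
    [0, [0, -0.001, 0], 0],
  ],
)

```text
time: 19.18
tcp_pos: [0.4709, -0.0617, 0.0253]
orientation: [[0.988, 0.157, -0.0], [0.157, -0.988, 0.0], [-0.0, -0.0, -1.0]]
contact_force: [-1.0, -1.3, -0.2]
width: 0.0004
gripper_force: 0.7
```

Emit:
drive_tool(
  targets=[
    [0, [0, -0.0005, 0], 0],
    [0, [0, -0.001, 0], 0],
  ],
)

```text
time: 19.42
tcp_pos: [0.4708, -0.0607, 0.0253]
orientation: [[0.988, 0.157, -0.0], [0.157, -0.988, 0.0], [-0.0, -0.0, -1.0]]
contact_force: [0.7, -2.1, 0.2]
width: -0.0001
gripper_force: 0.7
```

Emit:
drive_tool(
  targets=[
    [0, [0, -0.0005, 0], 0],
    [0, [0, -0.0005, 0], 0],
  ],
)

```text
time: 19.68
tcp_pos: [0.4707, -0.0602, 0.0253]
orientation: [[0.988, 0.157, -0.0], [0.157, -0.988, 0.0], [-0.0, -0.0, -1.0]]
contact_force: [0.0, 0.4, -0.4]
width: 0.0002
gripper_force: 0.4
```

Emit:
drive_tool(
  targets=[
    [0, [0, -0.0005, 0], 0],
    [0, [0, -0.0005, 0], 0],
  ],
)

```text
time: 19.92
tcp_pos: [0.4706, -0.0597, 0.0253]
orientation: [[0.988, 0.157, -0.0], [0.157, -0.988, 0.0], [-0.0, -0.0, -1.0]]
contact_force: [-0.0, -2.1, -0.7]
width: -0.0001
gripper_force: 0.5
```

Emit:
drive_tool(
  targets=[
    [0, [0, -0.0005, 0], 0],
    [0, [0, -0.0005, 0], 0],
  ],
)

```text
time: 20.18
tcp_pos: [0.4706, -0.0592, 0.0253]
orientation: [[0.988, 0.157, -0.0], [0.157, -0.988, 0.0], [-0.0, -0.0, -1.0]]
contact_force: [0.7, -1.3, 0.2]
width: -0.0002
gripper_force: 0.5
```

Emit:
drive_tool(
  targets=[
    [0, [0, -0.0005, 0], 0],
    [0, [0, -0.0005, 0], 0],
  ],
)

```text
time: 20.42
tcp_pos: [0.4705, -0.0587, 0.0253]
orientation: [[0.988, 0.157, -0.0], [0.157, -0.988, 0.0], [-0.0, -0.0, -1.0]]
contact_force: [-0.2, -1.4, -0.0]
width: -0.0001
gripper_force: 0.5
```

```bash
python3 look.py; python3 -c "
from h import *
a=[pickle.load(open(n+'1.pkl','rb'))['image'][:,:,::-1] for n in('top','scene')]
f=lambda i:cv2.resize(i,(400,400),interpolation=2)
x=a[0][235:295,230:290];y=a[1][220:280,350:410]
cv2.imwrite('pics/f.png',np.hstack([f(x),f(y)]))
"
```

```text
20.425 tcp [ 0.4705 -0.0587  0.0253] [-31.1 -92.9] F [-0.2 -1.4 -0. ] q [ 0.37  0.5  -0.37  2.11  0.32  0.58 -1.64]
top red [228.75 243.29] [61.2 98.8] [225, 239, 9, 10, 68]
top red [255.74 254.26] [32.2 53.7] [252, 250, 9, 9, 62]
scene red [382.35 269.12] [38.5 57.1] [379, 266, 8, 7, 49]
scene red [386.74 319.72] [108.1 133.2] [381, 315, 12, 10, 74]
```

View pics/f.png

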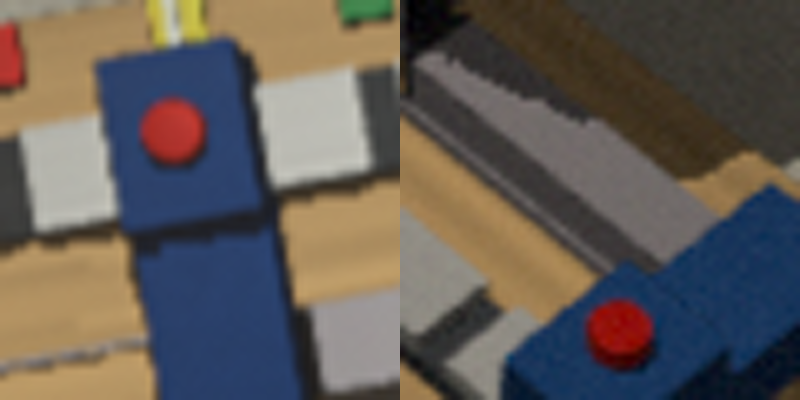

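```bash
python3 -c "
from h import *
T=pickle.load(open('top1.pkl','rb'))
w=lambda x,y,z:np.r_[ce+ex*x/1e3+ey*y/1e3,z]
for y,z in((35,.054),(35,.037),(31,.037),(29,.037)): print(y,z,(proj(T,w(-30,y,z))-[230,235])*6.667)
row=T['image'][287:291,268:286].mean(0).astype(int);print(np.c_[np.arange(268,286),row].tolist())
"
```

```text
35 0.054 [290.05071643 345.44802202]
35 0.037 [295.81362985 348.17438479]
31 0.037 [309.63070848 345.57700435]
29 0.037 [316.53816057 344.27851852]
[[268, 41, 62, 104], [269, 41, 63, 104], [270, 40, 62, 104], [271, 40, 62, 104], [272, 40, 62, 104], [273, 38, 58, 96], [274, 31, 38, 57], [275, 30, 30, 34], [276, 37, 34, 33], [277, 68, 65, 64], [278, 139, 134, 134], [279, 154, 150, 149], [280, 154, 149, 149], [281, 154, 149, 149], [282, 154, 150, 149], [283, 154, 150, 149], [284, 155, 150, 149], [285, 156, 150, 150]]
```

Emit:
drive_tool(
  targets=[
    [0, [0, -0.0005, 0], 0],
    [0, [0, -0.0005, 0], 0],
  ],
)

```text
time: 20.78
tcp_pos: [0.4704, -0.0582, 0.0253]
orientation: [[0.988, 0.157, -0.0], [0.157, -0.988, 0.0], [-0.0, -0.0, -1.0]]
contact_force: [0.1, -0.9, -0.2]
width: 0.0001
gripper_force: 0.5
```

Emit:
drive_tool(
  targets=[
    [0, [0, -0.0005, 0], 0],
    [0, [0, -0.0005, 0], 0],
  ],
)

```text
time: 21.02
tcp_pos: [0.4703, -0.0577, 0.0253]
orientation: [[0.988, 0.157, -0.0], [0.157, -0.988, 0.0], [-0.0, -0.0, -1.0]]
contact_force: [0.5, -1.4, 1.2]
width: 0.0001
gripper_force: 0.5
```

Emit:
drive_tool(
  targets=[
    [0, [0, -0.0005, 0], 0],
    [0, [0, -0.0005, 0], 0],
  ],
)

```text
time: 21.28
tcp_pos: [0.4703, -0.0575, 0.0253]
orientation: [[0.988, 0.157, -0.0], [0.157, -0.988, -0.0], [-0.0, 0.0, -1.0]]
contact_force: [0.1, -3.0, -0.7]
width: -0.0003
gripper_force: 1.7
```

Emit:
drive_tool(
  targets=[
    [0, [0, -0.0005, 0], 0],
    [0, [0, -0.0005, 0], 0],
  ],
)

```text
time: 21.52
tcp_pos: [0.4703, -0.0572, 0.0253]
orientation: [[0.988, 0.156, 0.0], [0.156, -0.988, -0.0], [0.0, 0.0, -1.0]]
contact_force: [1.4, -4.7, 0.3]
width: 0.0001
gripper_force: 2.8
```

The force is rising (3.0, then 4.7 N), so the bar is resting on the seated stop. I'll back off.

Emit:
drive_tool(
  targets=[
    [0, [0, 0, 0], 0],
    [0, [0, 0, 0], 0],
    [0, [0, 0.002, 0], 0],
    [0, [0, 0.008, 0], 0],
    [0, [0, 0.025, 0], 0],
    [0, [0, 0.045, 0], 0],
    [0, [0, 0.06, 0], 0],
    [0, [0, 0.06, 0], 0],
  ],
)

```text
time: 22.52
tcp_pos: [0.4796, -0.1174, 0.0252]
orientation: [[0.988, 0.155, -0.0], [0.155, -0.988, -0.0], [-0.0, 0.0, -1.0]]
contact_force: [0.2, 0.3, 0.5]
width: 0.0003
gripper_force: 0.0
```

Emit:
drive_tool(
  targets=[
    [0, [0, 0, -0.03], 0],
    [0, [0, 0, -0.07], 0],
    [0, [0, 0.04, -0.11], 0],
    [0, [0, 0.08, -0.14], 0],
    [0, [0, 0.11, -0.15], 0],
    [0, [0, 0.12, -0.15], 0],
    [0, [0, 0.12, -0.15], 0],
    [0, [0, 0.12, -0.15], 0],
  ],
)

```text
time: 23.52
tcp_pos: [0.4983, -0.233, 0.1747]
orientation: [[0.987, 0.158, -0.001], [0.158, -0.987, 0.001], [-0.001, -0.001, -1.0]]
contact_force: [-0.7, -0.7, -0.3]
width: -0.0
gripper_force: 0.0
```

```bash
python3 look.py; python3 -c "
from h import *
a=[pickle.load(open(n+'1.pkl','rb'))['image'][:,:,::-1] for n in('top','scene')]
f=lambda i:cv2.resize(i,(400,400),interpolation=2)
x=a[0][215:315,230:330];y=a[1][200:300,320:420]
cv2.imwrite('pics/g.png',np.hstack([f(x),f(y)]))
"
```

```text
23.525 tcp [ 0.4983 -0.233   0.1747] [ -31.  -269.4] F [-0.7 -0.7 -0.3] q [ 0.72  0.38 -0.41  1.85  0.18  0.96 -1.19]
top red [228.71 243.36] [61.1 98.9] [225, 239, 9, 10, 69]
top red [255.63 254.31] [32.2 53.9] [252, 250, 9, 9, 62]
scene red [382.43 268.92] [38.1 56.9] [379, 266, 8, 7, 49]
scene red [386.76 319.49] [107.8 132.9] [381, 315, 12, 10, 72]
```

View pics/g.png

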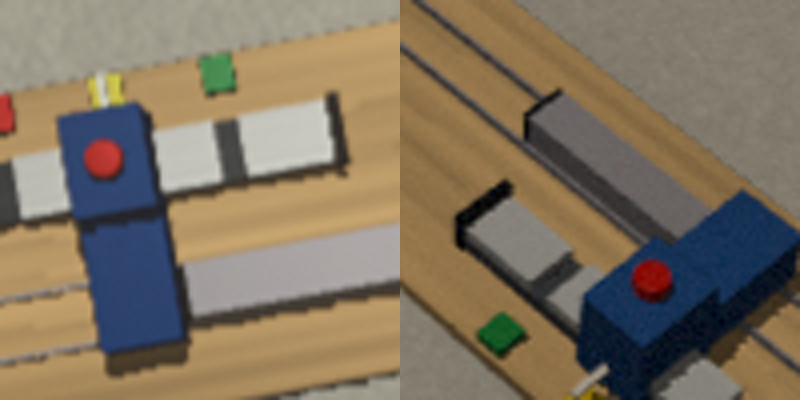

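The bar's end (187,290) rests against the stop's arm. The white finger is centred on the yellow tab (105,90), and the robot is clear of everything. I'll hand it in.

```bash
python3 -c "
from workcell import hand_in
print(hand_in())"
```

```text
the job is handed in; nothing more can be done
None
```

I handed the job in with the stop seated at the yellow tab and the bar resting against it, robot clear, but an early mistaken descent pressed on the stop's arm with a 123 N vertical reading (about 130 N in total), over the 120 N wrist limit, so the run may be judged failed; no verdict came back.

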